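# Send the welding carrier through the spark gate to the first station

## Robot

A 6-joint arm with a two-finger parallel gripper is mounted at the origin on the work surface. World frame = base frame: x ahead of the robot, y to its left, z up, the work surface at z = 0. Lengths are in m, angles in rad, forces in N, time in s.
With the tool pointing down it reaches from about 0.35 to 0.95 m from the base axis. Payload 17.4 kg.
Tool frame: the origin (TCP) lies at the very end of the fingers, on their centre line; the grasp point (between the pads) lies 19 mm behind it (manip.hold_point_z is the distance from the TCP to the grasp point, in m); z points along the fingers, y is the line along which they close (so a half turn about z gives the same grasp; the last joint's range is limited). The gripper opens to 93 mm and grips with 3 to 60 N. Pads are 15 mm wide; open, the fingers measure 128 mm over their backs; the gripper's body (75 mm by 188 mm) begins 65 mm behind the grasp point.
Start: joints at [-1.218, 0.116, 1.442, -0, 1.584, -0.038], TCP at [0.257, -0.624, 0.219] pointing down, gripper open.
Joint ranges: [-2.83, 2.83], [-0.83, 2.19], [0.07, 2.5], [-1.14, 4.28], [0.01, 3], [-2.97, 2.97]. Speed limits (rad/s): [1.89, 1.89, 2.22, 3.14, 3.14, 3.14].

## Interface

Orientations are given as [roll, pitch, yaw] about the fixed x, y, z axes, in that order (R = Rz(yaw) Ry(pitch) Rx(roll)).
In Python, from workcell import manip gives the robot as it stands. Calls block until the motion is done:
- manip.move_to(position, orientation): joint-space move of the TCP to a pose.
- manip.movel(position, rotation=None, rate=0.15): straight line of the TCP; rotation=None keeps the orientation; rate is the mean speed in m/s.
- manip.goto_joints(angles): joint-space move.
- manip.move_gripper(opening, grasp_force=None): finger opening in m; grasp_force is the grip in N (None keeps the last); returns when the fingers have stopped.
- manip.wait(seconds).
- manip.inverse_kinematics(position, orientation): joint angles nearest the present ones, or None.
- manip.grab_frame(name): name is "scene" or "side" or "wrist"; returns a dict with "image" (400x640x3 uint8, red, green, blue), "fx", "fy", "cx", "cy" (pixels), "world_from_camera" (4x4, takes a point from camera to world coordinates); the wrist camera has in their place "T_tool_cam" (4x4, takes a point from camera to tool coordinates, whose origin is the TCP and whose axes are the flange's). Camera axes: x right, y up, looking along -z (the intrinsics and any distortion apply to the point x, -y, -z); pixel columns grow to the right and rows downward; lengths in m; the calibration is good to about 2 mm. A picture is of the moment at which its call begins: read the wrist's pose just before it. There is no depth.
A pose or a line that the arm cannot do raises manip.IKError and nothing moves.
- manip.close_job(): hands the job in; it is judged then, once.
Readings, each from a call of its own:
- manip.current_time(): time.
- manip.current_joint_pos(): joint angles.
- manip.current_joint_velocities(): joint speeds.
- manip.current_joint_efforts(): joint torques, N m.
- manip.current_eef_pos(): TCP position.
- manip.current_ee_rot(): TCP orientation.
- manip.current_ft_force(): force on the tool from outside, world axes, zero at the start.
- manip.current_torque(): the same for the moment, N m.
- manip.current_finger_gap(): finger opening in m.
- manip.current_gripper_force(): force on a finger pad.
Only numpy, scipy, OpenCV 4.12 (cv2) and the standard library are available. Lean on these libraries where they do the work, as an engineer would, in place of code of your own. Each camera call takes 0.05 s, during which the arm holds its last target. There are 200 camera calls.

## Task

First swing the spark gate fully open by pushing it away from the carrier, so that it stands alongside the rail on the far side; only then push the carrier with the clamped steel box along the rail through the open gateway until it snaps into the first station beyond it, not the second. Leave the gate open, let go of everything, and leave the other things on the bench where they are.

Things in the scene. Friction and masses are not known exactly. Their poses are not given: they have to be found in the camera images.
- rail: Fixed rail unit: grey base plate 150 x 640 x 10 mm with two steel guide rails along it; place and heading vary. Origin: on the bench, mid-width, in the gate plane. Its y axis is the carrier's direction of travel, x points to the far side, z up. The plate spans y = -0.29 to +0.35 m. All fixed parts are below 45 mm but the gate's hinge post (14 mm across, 178 mm tall).
- carrier (a joint): Carrier position along the rail, m, growing in the travel direction: its centre is at rail y = value - 0.16. Seated in the first station at 0.270, in the second at 0.410. Starts at 0 to 0.06; its front edge meets the shut gate at 0.107; end stops at -0.03 and 0.43. A spring plunger below snaps between a station's cross bars: about 8 N to push in or out, 2 N elsewhere.
- carrier_grip (a point): On the axis of the carrier's upright steel grip post (20 mm across), 15 mm below its top (160 mm above the bench). The carrier: steel plate 110 (across) x 100 (along) x 14 mm, top at 48 mm, bearing a clamped dark steel box 66 x 66 x 42 mm (clamp top 117 mm high). From its centre the post is 36 mm to the rear (rail -y) and 40 mm to rail -x. A pointer nose sticks out mid-edge at -x.
- gate (a joint): Spark gate angle, rad: 0 = shut across the rail, 1.57 = parallel to the rail on its far side, 1.75 = its stop. It swings away from the carrier, over the stations (its handle moves to rail +y, then +x), and stays where it is left. Starts at 0 to 0.2.
- gate_handle (a point): On the axis of the gate's upright round handle (16 mm across, from 135 to 210 mm above the bench), 20 mm below its top. The gate is an aluminium panel 166 mm wide, 6 mm thick, 45 to 140 mm above the bench; the handle stands on its free edge, at the robot's side of the rail when shut.
- gate_hinge (a point): Point on the gate's vertical hinge axis, 190 mm above the bench (level with the gate_handle point), at rail x = +0.088, y = 0. The handle circles it at 160 mm radius.
- station1 (a point): First station beyond the gateway, 110 mm past the gate plane, mid-rail, 48 mm above the bench (the carrier's plate top): the carrier's centre belongs over it. Marked by a dark steel tab (22 x 12 mm, 40 mm tall) beside the rail at the robot's side, which the carrier's pointer nose then faces, and by two small cross bars between the rails.
- station2 (a point): The same point of the second station, 140 mm farther along, with an identical tab and bars. Not the target.
- offcuts: Bystander, to be left alone: a stack of four bright square-cut steel offcuts, about 110 x 95 x 24 mm. Origin at the centre of its underside.
- tube_piece: Bystander, to be left alone: an open sheet-steel box being made, 120 x 90 x 50 mm, dark steel. Origin at the centre of its underside.
- spray_can: Bystander, to be left alone: an upright spray can, 64 mm across, 150 mm tall. Origin at the centre of its underside.
- chip_hammer: Bystander, to be left alone: a chipping hammer lying flat, wooden handle, about 220 x 110 x 26 mm. Origin at the centre of its underside.
- bar_clamp: Bystander, to be left alone: an orange bar clamp lying flat, about 250 x 105 x 26 mm. Origin at the centre of its underside.
- angle_block: Bystander, to be left alone: a steel angle block, L-shaped, 100 x 100 x 78 mm. Origin at the centre of its underside.
- wire_brush: Bystander, to be left alone: a wire brush lying bristles up, 140 x 28 x 34 mm. Origin at the centre of its underside.

How it is judged:
By the outcome, as a careful person would: the job done as asked, in the order asked, and still so for the second after the job is handed in, with the robot touching nothing.
It also fails if it takes over 48 s, if anything falls off the work surface, if the arm or the gripper's body presses on something with over 40 N, if the wrist force passes 120 N, or if a joint passes its speed limit or range.

## Working session

There is one attempt and no reset: what is moved stays moved. The work goes in short steps, each a Python script; the robot and the scene stay as the last script left them, time stands still between calls to the robot, and variables do not carry over. Pictures are saved under pics/ and viewed, at most 10 in all, crops included, and the job is handed in when it is done.

```bash
mkdir -p pics; ls; python3 - <<'E'
from workcell import manip
import cv2,numpy as np
for n in ("scene","side"):
    f=manip.grab_frame(n); cv2.imwrite(f"pics/{n}0.png",f["image"][:,:,::-1])
    np.savez(f"pics/{n}0.npz",**{k:v for k,v in f.items()})
    print(n,{k:(np.round(v,4).tolist()) for k,v in f.items() if k!="image"})
print(manip.current_time(),manip.current_ee_rot(),manip.current_eef_pos())
E
```

```text
pics
scene {'fx': 404.7669, 'fy': 404.7669, 'cx': 318.767, 'cy': 197.811, 'world_from_camera': [[-0.5354, -0.6541, 0.5343, 1.0493], [0.8445, -0.4026, 0.3532, 0.3219], [-0.0159, 0.6403, 0.7679, 0.8555], [0.0, 0.0, 0.0, 1.0]]}
side {'fx': 375.1677, 'fy': 375.1677, 'cx': 319.2245, 'cy': 208.9344, 'world_from_camera': [[-0.968, 0.2049, -0.1451, 0.4367], [-0.2509, -0.7696, 0.5872, 0.4684], [0.0087, 0.6048, 0.7964, 0.7545], [0.0, 0.0, 0.0, 1.0]]}
0.1 [-3.14053931e+00  7.43302946e-06  3.90792694e-01] [ 0.25703632 -0.62395046  0.21796832]
```

View pics/scene0.png

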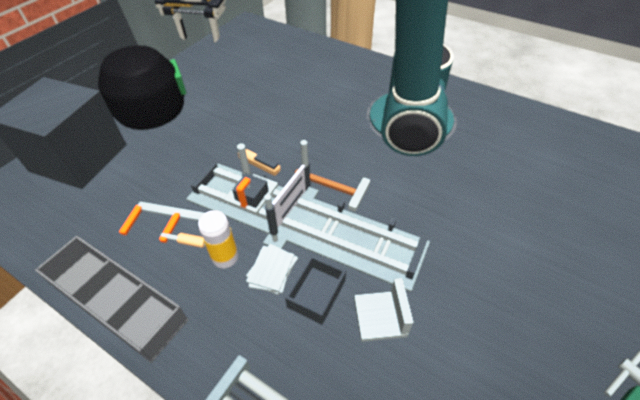

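View pics/side0.png

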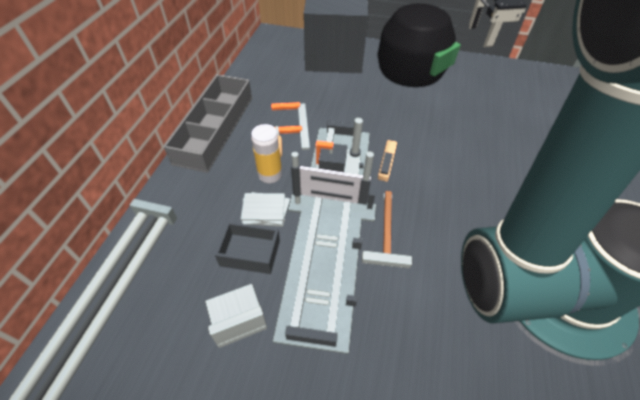

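The scene view shows the rail around (190–430, 165–285), with the gate at about (290, 195). In the side view the rail runs from (340, 130) to (315, 345), with the gate at about (330, 185). I'll enlarge both.

```bash
python3 - <<'E'
import cv2
a=cv2.imread("pics/scene0.png")[130:290,180:440]; cv2.imwrite("pics/s_c.png",cv2.resize(a,None,fx=3,fy=3,interpolation=2))
a=cv2.imread("pics/side0.png")[105:355,240:420]; cv2.imwrite("pics/d_c.png",cv2.resize(a[:125],None,fx=4.4,fy=4.4,interpolation=2)); cv2.imwrite("pics/d_c2.png",cv2.resize(a[110:],None,fx=4,fy=4,interpolation=2))
E
```

```text
(no output)
```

View pics/s_c.png

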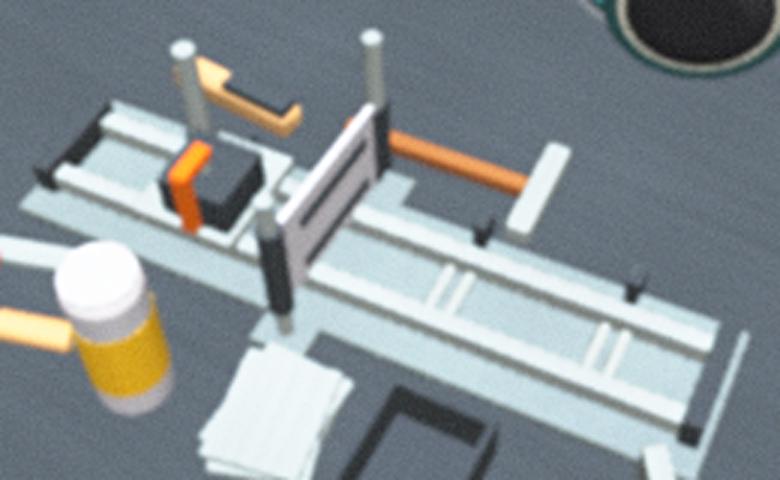

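View pics/d_c.png

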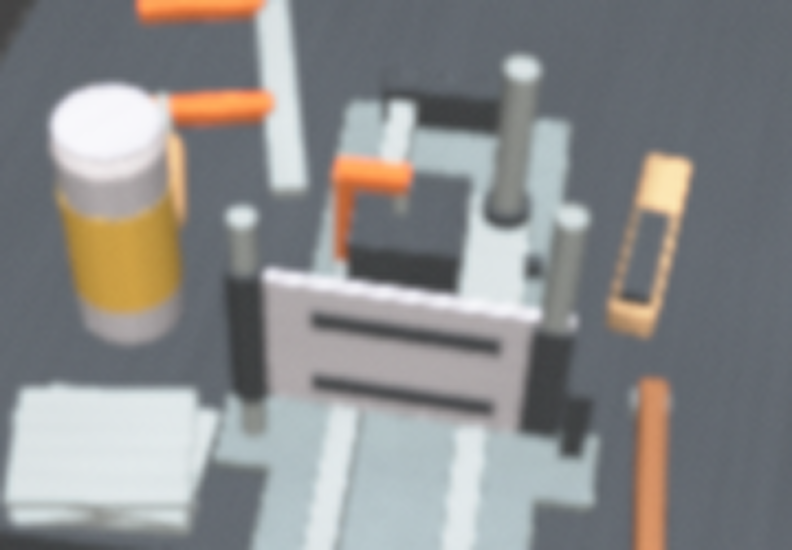

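Pixels read in the full frames:

| Point | Scene | Side |
|---|---|---|
| Handle top | (304, 142.3) | (370, 153.4) |
| Grip post top | (241, 145.7) | (358.6, 119.8) |
| Hinge post top | (268.7, 200.7) | (295, 153.4) |
| Tab tops | (341.7, 204), (392.3, 223.3) | – |

The gate is nearly shut. Next I fit the rail pose, carrier and gate together.

```bash
cat > fit.py <<'E'
import numpy as np
from scipy.optimize import least_squares
C={n:dict(np.load(f"pics/{n}0.npz")) for n in("scene","side")}
def proj(n,p):
    f=C[n]; q=np.linalg.inv(f["world_from_camera"])@np.append(p,1)
    return np.array([f["fx"]*q[0]/-q[2]+f["cx"], -f["fy"]*q[1]/-q[2]+f["cy"]])
def pts(P):
    x,y,a,c,g,tx=P
    L={"h":(.088-.16*np.cos(g),.16*np.sin(g),.21),"p":(-.04,c-.196,.175),"hp":(.088,0,.178),
     "t1":(tx,.11,.04),"t2":(tx,.25,.04),"A":(-.075,-.29,.01),"B":(.075,-.29,.01),"D":(-.075,.35,.01),"E":(.075,.35,.01)}
    R=np.array([[np.cos(a),-np.sin(a),0],[np.sin(a),np.cos(a),0],[0,0,1]])
    return {k:R@v+[x,y,0] for k,v in L.items()}
O=[("scene","h",304,142.3),("side","h",370,153.4),("scene","p",241,145.7),("side","p",358.6,119.8),
("scene","hp",268.7,200.7),("side","hp",295,153.4),("scene","t1",341.7,204.),("scene","t2",392.3,223.3),
("scene","A",219.3,164.3),("scene","B",186.7,198.3),("scene","D",419.3,237.3),("side","D",349,350),("side","E",276,342)]
def res(P):
    w=pts(P); return np.concatenate([proj(n,w[k])-[u,v] for n,k,u,v in O])
best=min((least_squares(res,[.5,-.2,a,.03,.1,-.1],loss="soft_l1") for a in np.arange(0,6.28,.8)),key=lambda s:s.cost)
if __name__=="__main__":
    print(best.cost,np.round(best.x,4)); 
    for o,r in zip(O,res(best.x).reshape(-1,2)): print(o[:2],r.round(1))
    for k,v in pts(best.x).items(): print(k,v.round(4))
E
python3 fit.py
```

```text
29.495959731797623 [ 0.5438 -0.097   0.1216  0.0515  0.0505 -0.0602]
('scene', 'h') [-0.  -1.2]
('side', 'h') [-0.3  0.3]
('scene', 'p') [ 3.  -3.4]
('side', 'p') [-0.8 -1.7]
('scene', 'hp') [-0.1 -4.7]
('side', 'hp') [-0.7  1. ]
('scene', 't1') [-1.7  0. ]
('scene', 't2') [-0.6 -1. ]
('scene', 'A') [-2.1 -1.5]
('scene', 'B') [-0.9  0.1]
('scene', 'D') [11.1  1.3]
('side', 'D') [1.3 2.6]
('side', 'E') [-2.  0.]
h [ 0.4715 -0.0977  0.21  ]
p [ 0.5216 -0.2453  0.175 ]
hp [ 0.6311 -0.0864  0.178 ]
t1 [0.4707 0.0048 0.04  ]
t2 [0.4537 0.1438 0.04  ]
A [ 0.5045 -0.394   0.01  ]
B [ 0.6534 -0.3758  0.01  ]
D [0.4269 0.2413 0.01  ]
E [0.5758 0.2595 0.01  ]
```

```bash
python3 - <<'E'
from fit import *
for k in "h","p","hp":
    ob=[o for o in O if o[1]==k]
    s=least_squares(lambda p:np.concatenate([proj(n,p)-[u,v] for n,_,u,v in ob]),[.5,-.1,.2]); print(k,s.x.round(4),s.fun.round(1))
E
python3 - <<'E'
import cv2
a=cv2.imread("pics/side0.png")[215:355,260:400]; cv2.imwrite("pics/d2.png",cv2.resize(a,None,fx=4,fy=4,interpolation=2))
E
```

```text
h [ 0.4714 -0.0989  0.2079] [-0.4 -0.8 -0.3  0.6]
p [ 0.5212 -0.2592  0.1579] [-0.2 -0.4 -0.2  0.3]
hp [ 0.6335 -0.0889  0.1708] [-1.3 -2.4 -1.3  2.4]
```

View pics/d2.png

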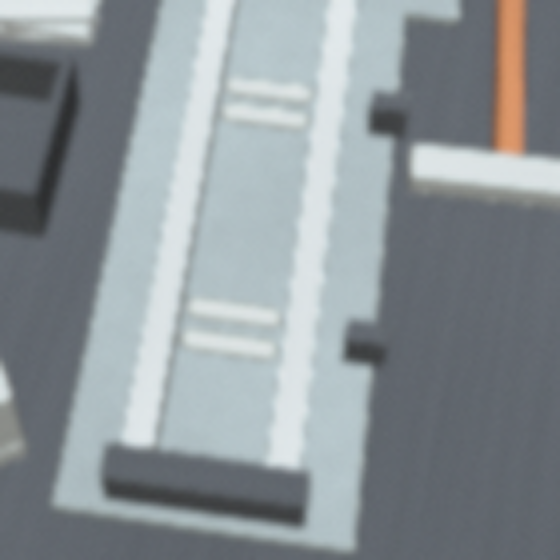

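The second crop gives side-view tab tops at (357.5, 239.5) and (351.5, 296.3), and plate corners at (348.8, 352.5) and (273, 341.3). The post top triangulates to 0.158 m, so it stands 160 mm above the bench. I'll refit with that.

```bash
sed -i 's/c-.196,.175/c-.196,.160/; s/("scene","D",419.3,237.3),("side","D",349,350),("side","E",276,342)/("side","D",348.8,352.5),("side","E",273,341.3),("side","t1",357.5,239.5),("side","t2",351.5,296.3)/' fit.py; python3 fit.py
```

```text
11.97755553019037 [ 0.5438 -0.0969  6.3973  0.039   0.0465 -0.0678]
('scene', 'h') [-0.  -1.2]
('side', 'h') [-0.4  0.3]
('scene', 'p') [ 0.1 -0.6]
('side', 'p') [-0.5  0.1]
('scene', 'hp') [-0.4 -4.8]
('side', 'hp') [-0.7  0.8]
('scene', 't1') [-0.4 -1.7]
('scene', 't2') [ 0.3 -2.6]
('scene', 'A') [-1.5 -1.9]
('scene', 'B') [-0.6 -0.5]
('side', 'D') [0.1 0.2]
('side', 'E') [-0.3  0.3]
('side', 't1') [-1.1  0.3]
('side', 't2') [-0.5  1.3]
h [ 0.4716 -0.0977  0.21  ]
p [ 0.522  -0.2574  0.16  ]
hp [ 0.6312 -0.0869  0.178 ]
t1 [0.4639 0.0046 0.04  ]
t2 [0.448  0.1437 0.04  ]
A [ 0.5023 -0.3936  0.01  ]
B [ 0.6514 -0.3765  0.01  ]
D [0.4294 0.2423 0.01  ]
E [0.5785 0.2593 0.01  ]
```

```bash
cat > rail.py <<'E'
import numpy as np
from workcell import manip
X,Y,A=.5438,-.0969,.1141
def w(x,y,z):
    c,s=np.cos(A),np.sin(A); return [X+c*x-s*y,Y+s*x+c*y,z]
def gate(g,z): return w(.088-.16*np.cos(g),.16*np.sin(g),z),[np.pi,0,A-g+OFF]
OFF=0
E
python3 - <<'E'
import rail; from rail import *
for o in 0,np.pi:
    rail.OFF=o
    for p in (gate(.0465,.32),gate(.0465,.155),gate(.8,.155),gate(1.66,.155),(w(-.04,-.157,.125),[np.pi,0,A+o]),(w(-.04,.074,.125),[np.pi,0,A+o])):
        q=manip.inverse_kinematics(*p); print(o,None if q is None else np.round(q,2))
E
```

```text
0 [-0.26 -0.32  1.68 -0.    1.78  1.25]
0 [-0.26 -0.29  1.93 -0.    1.51  1.25]
0 [-0.02 -0.23  1.88 -0.    1.5   2.23]
0 None
0 [-0.5  -0.05  1.76 -0.    1.43  0.95]
0 [-0.11 -0.24  1.93 -0.    1.45  1.35]
3.141592653589793 [-0.26 -0.32  1.68  0.    1.78 -1.9 ]
3.141592653589793 [-0.26 -0.29  1.93  0.    1.51 -1.9 ]
3.141592653589793 [-0.02 -0.23  1.88  0.    1.5  -0.91]
3.141592653589793 [ 0.08  0.05  1.62 -0.    1.48  0.05]
3.141592653589793 [-0.5  -0.05  1.76  0.    1.43 -2.19]
3.141592653589793 [-0.11 -0.24  1.93  0.    1.45 -1.79]
```

```bash
sed -i 's/^OFF=0/OFF=np.pi/' rail.py; python3 - <<'E'
from rail import *
import cv2
p0=manip.current_eef_pos()
manip.movel([p0[0],p0[1],.32],rate=.25)
manip.move_gripper(.036)
manip.move_to(*gate(.0465,.32)); print(manip.current_time())
manip.movel(gate(.0465,.155)[0],rate=.12); print(manip.current_ft_force(),manip.current_time())
for g in np.linspace(.0465,1.66,12)[1:]:
    manip.movel(*gate(g,.155),rate=.15); print(round(g,2),np.round(manip.current_ft_force(),1))
print(manip.current_time())
manip.movel(gate(1.64,.155)[0],rate=.05)
manip.movel(gate(1.64,.33)[0],rate=.2)
print(manip.current_time(),manip.current_ft_force())
f=manip.grab_frame("side"); cv2.imwrite("pics/g1.png",cv2.resize(f["image"][80:360,220:440,::-1],None,fx=2.1,fy=2.1,interpolation=2))
E
```

```text
3.7333
[-0.11781273  0.91184131  0.48823799] 5.2583
0.19 [-0.7  0.7 -0.4]
0.34 [-0.  -0.5  0.3]
0.49 [0.3 0.2 0.2]
0.63 [-0.3  0.1 -0.2]
0.78 [-0.1 -0.6  0.4]
0.93 [ 0.1 -1.3 -0.3]
1.07 [-0.2 -0.9  0.2]
1.22 [ 0.2 -0.4  0.7]
1.37 [-0.4 -0.3 -1.3]
1.51 [-0.3 -0.2 -0.1]
1.66 [ 0.4  0.  -0.2]
8.65
9.925 [-0.25142902 -0.30813363  0.05693212]
```

View pics/g1.png

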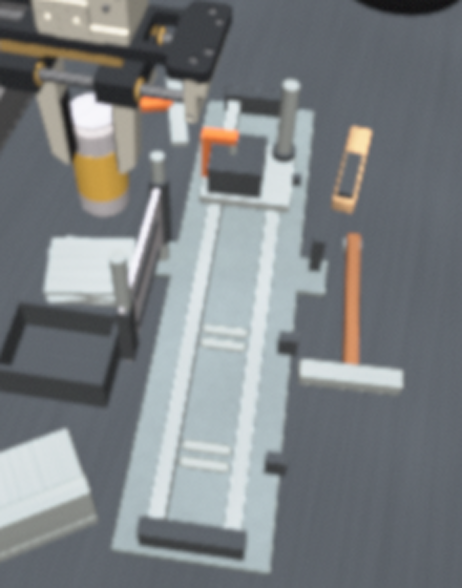

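The gate stands open beside the rail, with its handle top at crop (120, 265), which is full-frame (277.1, 206.2). I'll check that angle, then push the carrier by its post.

```bash
python3 - <<'E'
from fit import *
for g in (1.45,1.5,1.55,1.6,1.65):
    P=best.x.copy();P[4]=g;print(g,proj("side",pts(P)["h"]).round(1))
E
python3 - <<'E'
from rail import *
import cv2
R=[np.pi,0,A]
manip.move_gripper(.034)
manip.move_to(w(-.04,-.157,.30),R)
manip.movel(w(-.04,-.157,.125),rate=.12); print(manip.current_ft_force(),manip.current_time())
for c in (.10,.16,.21,.245,.26,.268,.272,.276):
    manip.movel(w(-.04,c-.196,.125),rate=.10 if c<.23 else .04); print(c,np.round(manip.current_ft_force(),1))
print(manip.current_time())
f=manip.grab_frame("side"); cv2.imwrite("pics/c1.png",f["image"][:,:,::-1])
f=manip.grab_frame("scene"); cv2.imwrite("pics/c1s.png",f["image"][:,:,::-1])
a=cv2.imread("pics/c1.png")[110:360,220:420];b=cv2.imread("pics/c1s.png")[120:320,200:440]
h=500;cv2.imwrite("pics/c1b.png",np.hstack([cv2.resize(a,(400,500)),cv2.resize(b[:,60:220],(400,500))]))
E
```

```text
1.45 [288.5 203.2]
1.5 [284.1 203. ]
1.55 [279.8 202.7]
1.6 [275.6 202.2]
1.65 [271.4 201.5]
[-0.30471991 -0.08874968 -0.16121016] 13.1667
0.1 [ 0.5 -0.  -0.2]
0.16 [-0.2  0.3 -0.3]
0.21 [0.1 0.  0.2]
0.245 [0.2 0.7 0.1]
0.26 [-1.1  0.8 -0. ]
0.268 [-0.5 -0.1  0.9]
0.272 [0.3 0.2 0.7]
0.276 [ 0.8  0.4 -0.7]
17.725
```

View pics/c1b.png

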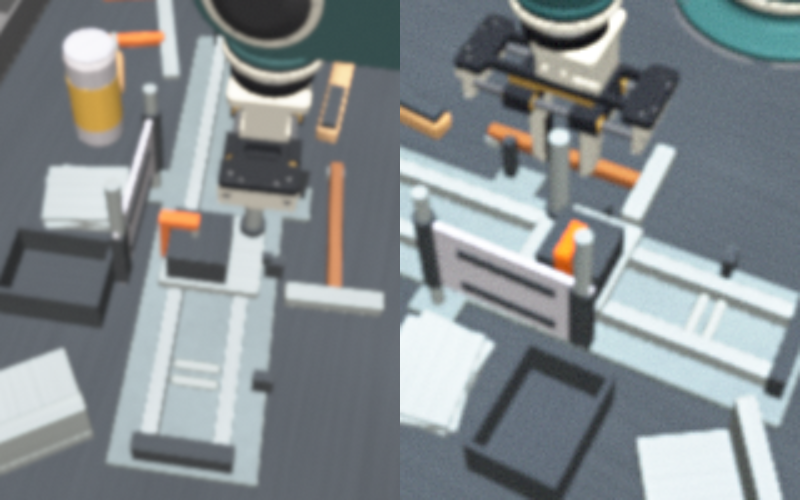

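The gate is at about 1.58 rad. The carrier is at or near station 1, with its nose facing the first tab. I'll feel for the detent in 1 mm steps.

```bash
python3 - <<'E'
from rail import *
import cv2
for c in np.arange(.277,.285,.001):
    manip.movel(w(-.04,c-.196,.125),rate=.02); F=np.mean([(manip.wait(.02),manip.current_ft_force())[1] for _ in range(6)],0); print(round(c,4),F.round(2))
    if np.linalg.norm(F[:2])>2.5: break
manip.movel(w(-.04,.274-.196,.125),rate=.03)
manip.movel(w(-.04,.274-.196,.33),rate=.2)
manip.move_to([.35,-.35,.35],[np.pi,0,A])
print(manip.current_time())
f=manip.grab_frame("side"); cv2.imwrite("pics/e1.png",f["image"][:,:,::-1])
f=manip.grab_frame("scene"); cv2.imwrite("pics/e1s.png",f["image"][:,:,::-1])
a=cv2.imread("pics/e1.png")[150:300,260:400];b=cv2.imread("pics/e1s.png")[140:280,240:400]
cv2.imwrite("pics/e1b.png",np.hstack([cv2.resize(a,(400,429),interpolation=2),cv2.resize(b,(400,429),interpolation=2)]))
E
```

```text
0.277 [-0.16 -0.22 -0.32]
0.278 [ 0.05 -0.56 -0.2 ]
0.279 [ 0.29 -0.18  0.08]
0.28 [ 0.4  -0.41 -0.05]
0.281 [ 0.39 -0.33  0.12]
0.282 [ 0.22 -0.87  0.05]
0.283 [ 0.3  -0.38  0.34]
0.284 [ 0.37 -0.58 -0.05]
23.625
```

View pics/e1b.png

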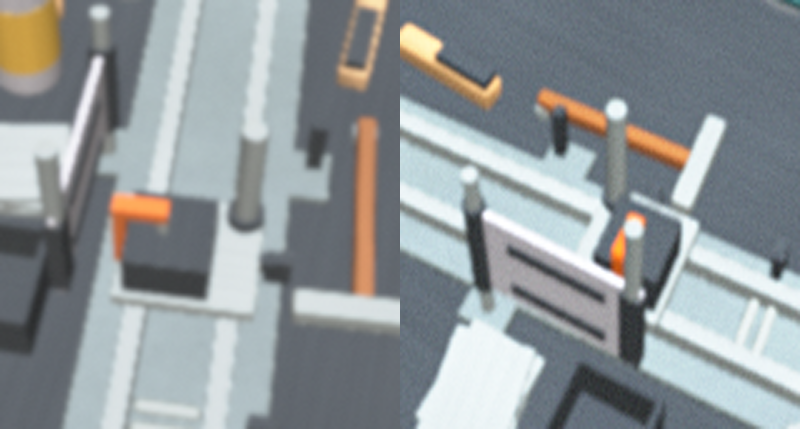

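Post top is at side (348.9, 195.5) and scene (326.8, 174.6). Handle top is at side (276.5, 203.6) and scene (333.6, 215.1).

```bash
python3 - <<'E'
from fit import *
P=best.x.copy()
def q(c,g):
    P[3]=c;P[4]=g;return pts(P)
def r(v):
    d=q(*v);return np.concatenate([proj("side",d["p"])-[348.9,195.5],proj("scene",d["p"])-[326.8,174.6],proj("side",d["h"])-[276.5,203.6],proj("scene",d["h"])-[333.6,215.1]])
s=least_squares(r,[.27,1.57]);print(s.x,s.fun.round(1))
for c in (.26,.265,.27,.275,.28):print(c,proj("side",q(c,1.57)["p"]).round(1),proj("scene",q(c,1.57)["p"]).round(1))
E
```

```text
[0.27837248 1.60316172] [ 0.2 -0.2  0.3 -0.2 -1.2 -1.5  0.3 -1.9]
0.26 [349.9 188.5] [320. 172.]
0.265 [349.7 190.3] [321.9 172.7]
0.27 [349.5 192.2] [323.9 173.3]
0.275 [349.3 194. ] [325.8 174. ]
0.28 [349.  195.9] [327.7 174.7]
```

The fit puts the carrier at about 0.278, possibly 8 mm too far. I'll check the nose against the tab from above with the wrist camera.

```bash
python3 - <<'E'
from rail import *
import cv2
f=manip.grab_frame("wrist");T=f["T_tool_cam"];print(np.round(T,3).tolist(),f["fx"],f["cx"],f["cy"])
from scipy.spatial.transform import Rotation as Ro
tgt=np.array(w(-.06,.11,.045)); rot=[np.pi,0,A]; R=Ro.from_euler("xyz",rot).as_matrix()
d=R@T[:3,:3]@[0,0,-1]; cw=R@T[:3,3]; z=.27
s=(z+cw[2]-tgt[2])/-d[2]; p=tgt-cw-d*s; p[2]=z; print(p,d)
manip.move_to([p[0],p[1],.33],rot); manip.movel(p,rate=.2); manip.wait(.2)
pos,rt=manip.current_eef_pos(),manip.current_ee_rot(); f=manip.grab_frame("wrist")
W=np.eye(4);W[:3,:3]=Ro.from_euler("xyz",rt).as_matrix();W[:3,3]=pos;W=W@T
np.savez("pics/wr.npz",W=W,**f)
im=f["image"][:,:,::-1].copy()
cv2.imwrite("pics/wr.png",cv2.resize(im,(800,500),interpolation=2)); print(manip.current_time())
E
```

```text
[[0.002, 0.968, 0.25, 0.069], [1.0, -0.002, -0.001, 0.0], [-0.0, 0.25, -0.968, -0.165], [0.0, 0.0, 0.0, 1.0]] 294.68568062496263 316.57073069954106 199.0905641174852
[0.50299271 0.00949178 0.27      ] [-0.24842576 -0.02932308 -0.968207  ]
25.925
```

View pics/wr.png

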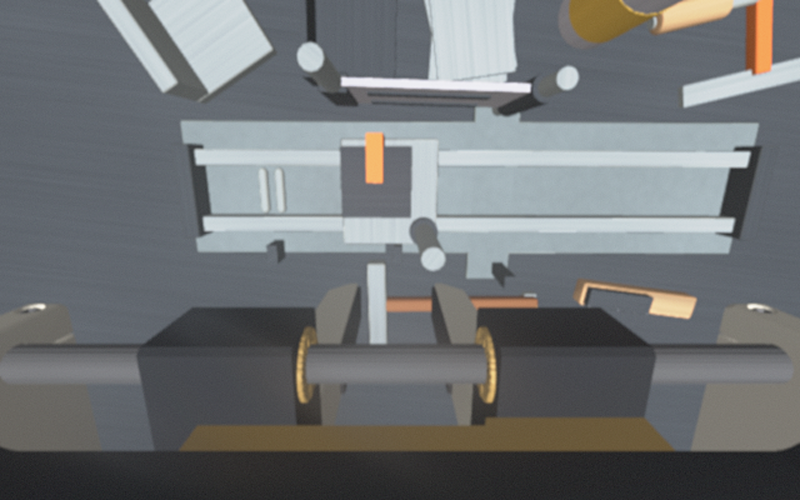

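The carrier spans columns 342–438 and its nose is at tab 1, about (394, 248). Station 2's bars are at columns 264 and 279. I'll enlarge this for the exact offset.

```bash
python3 - <<'E'
import cv2,numpy as np
im=np.load("pics/wr.npz")["image"][100:218,190:365,::-1]
cv2.imwrite("pics/wrc.png",cv2.resize(im,None,fx=4.5,fy=4.5,interpolation=cv2.INTER_CUBIC))
E
```

```text
(no output)
```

View pics/wrc.png

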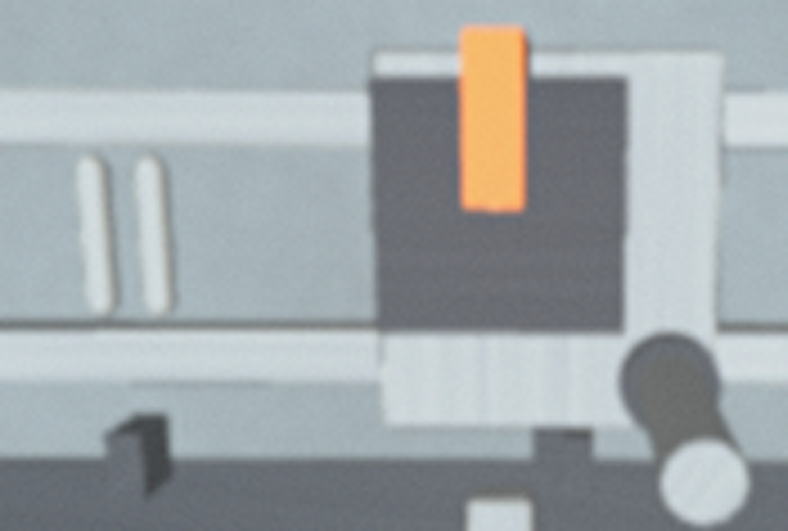

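```bash
python3 - <<'E'
from rail import *
f=np.load("pics/wr.npz");W=f["W"]
def at(cx,cy,z):
    u,v=190+cx/4.5,100+cy/4.5
    d=W[:3,:3]@[(u-f["cx"])/f["fx"],-(v-f["cy"])/f["fy"],-1]; p=W[:3,3]+d*(z-W[2,3])/d[2]
    q=p-[X,Y,0];c,s=np.cos(A),np.sin(A);return np.round([c*q[0]+s*q[1],-s*q[0]+c*q[1]],4)
for n,*a in [("front far",373,53,.048),("front near",385,424,.048),("rear far",722,53,.048),("post top",705,482,.16),
 ("tab2 top L",105,440,.04),("tab2 top R",145,440,.04),("tab1 R",592,445,.04),("nose L",532,445,.04),("nose L",532,445,.03)]+[("bars2",125,235,z) for z in(.01,.02,.03,.04)]: print(n,at(*a))
E
```

```text
front far [0.0553 0.1653]
front near [-0.052   0.1654]
rear far [0.0555 0.067 ]
post top [-0.0381  0.0804]
tab2 top L [-0.0591  0.2532]
tab2 top R [-0.0591  0.2408]
tab1 R [-0.0605  0.1028]
nose L [-0.0606  0.1214]
nose L [-0.0631  0.1216]
bars2 [0.0008 0.2518]
bars2 [0.0018 0.2485]
bars2 [0.0027 0.2452]
bars2 [0.0036 0.2419]
```

The carrier is 8 mm past station 1: its centre is at y = 0.116, and the station reads about 0.108 in this frame. I'll grip the post, ease it back in 1 mm steps and read the detent force.

```bash
python3 - <<'E'
from rail import *
R=[np.pi,0,A]; u=np.array([-np.sin(A),np.cos(A),0])
F=lambda: round(float(np.mean([(manip.wait(.01),manip.current_ft_force()@u)[1] for _ in range(5)])),2)
manip.movel([*manip.current_eef_pos()[:2],.33],rate=.25)
manip.move_to(w(-.039,.080,.30),R)
manip.movel(w(-.039,.080,.125),rate=.15); f0=F()
manip.move_gripper(.012,15); print(f0,F(),manip.current_finger_gap(),manip.current_time())
for y in np.arange(.079,.0625,-.001):
    manip.movel(w(-.039,y,.125),rate=.03); print(round(y,4),F(),end="; ")
print(manip.current_time())
E
```

```text
0.71 0.44 0.019308359141338948 28.4083
0.079 0.92; 0.078 0.41; 0.077 0.28; 0.076 0.46; 0.075 0.3; 0.074 0.39; 0.073 0.38; 0.072 0.44; 0.071 0.29; 0.07 0.4; 0.069 0.46; 0.068 0.5; 0.067 0.9; 0.066 0.13; 0.065 0.47; 0.064 0.14; 0.063 0.01; 33.3667
```

No detent force was felt, so I'll check from the orange clamp's image centroid whether the carrier actually followed.

```bash
cat > orange.py <<'E'
import cv2,numpy as np
def cen(bgr,box):
    x0,y0,x1,y1=box; h=cv2.cvtColor(bgr[y0:y1,x0:x1],cv2.COLOR_BGR2HSV)
    m=cv2.inRange(h,(5,190,150),(18,255,255)); n,l,s,c=cv2.connectedComponentsWithStats(m)
    i=1+np.argmax(s[1:,4]); return (c[i]+[x0,y0]).round(2),s[i,4]
S=(285,180,345,260)
E
python3 - <<'E'
from rail import *; from orange import *
print(cen(cv2.imread("pics/c1.png"),S),cen(cv2.imread("pics/e1.png"),S))
b=manip.grab_frame("side")["image"][:,:,::-1].copy(); cv2.imwrite("pics/n1.png",b); print(cen(b,S))
print(manip.current_finger_gap(),manip.current_gripper_force(),manip.current_eef_pos(),w(-.039,.063,.125),np.round(manip.current_ft_force(),1),manip.current_time())
E
```

```text
Traceback (most recent call last):
  File "orange.py", line 5, in cen
    i=1+np.argmax(s[1:,4]); return (c[i]+[x0,y0]).round(2),s[i,4]
        ~~~~~~~~~^^^^^^^^^
ValueError: attempt to get argmax of an empty sequence
```

```bash
sed -i 's/(5,190,150),(18,255,255)/(2,140,120),(22,255,255)/' orange.py
python3 - <<'E'
from rail import *; from orange import *
print(cen(cv2.imread("pics/c1.png"),S),cen(cv2.imread("pics/e1.png"),S))
b=manip.grab_frame("side")["image"][:,:,::-1].copy(); cv2.imwrite("pics/n1.png",b); print(cen(b,S))
print(manip.current_finger_gap(),manip.current_gripper_force(),manip.current_eef_pos(),w(-.039,.063,.125),np.round(manip.current_ft_force(),1),manip.current_time())
E
```

```text
(array([308.23, 221.33]), np.int32(180)) (array([307.51, 224.11]), np.int32(180))
(array([308.86, 217.27]), np.int32(175))
0.019592680264204226 15.000797510147095 [ 0.49800484 -0.03889064  0.12535598] [np.float64(0.49788087852982355), np.float64(-0.03874989868102387), 0.125] [-1.   0.2  5.4] 33.4167
```

The carrier does follow. I'll set it to the aligned position (post at y = 0.072), release, see whether it shifts, then re-measure from the same wrist pose.

```bash
python3 - <<'E'
from rail import *; from orange import *
g=lambda n:manip.grab_frame(n)["image"][:,:,::-1].copy()
manip.movel(w(-.039,.072,.125),rate=.05); print(cen(g("side"),S),np.round(manip.current_ft_force(),1))
manip.move_gripper(.034); manip.wait(.2); print(cen(g("side"),S))
manip.movel(w(-.039,.072,.27),rate=.2)
manip.movel([.50299271,.00949178,.27],[np.pi,0,A],rate=.15); manip.wait(.15)
f=manip.grab_frame("wrist"); print(manip.current_eef_pos(),manip.current_time())
im=f["image"][:,:,::-1].copy(); cv2.imwrite("pics/wr2.png",im)
B=(270,95,330,155); old=np.load("pics/wr.npz")["image"][:,:,::-1].copy()
print(cen(old,B),cen(im,B),np.load("pics/wr.npz")["W"][:3,3])
# gradient profile along the nose/tab row: dark columns
for a in (old,im):
    r=cv2.cvtColor(a,cv2.COLOR_BGR2GRAY)[197:201,295:335].mean(0).astype(int); print(r.tolist())
E
```

```text
(array([308.22, 220.85]), np.int32(179)) [-1.2  1.9  4.6]
(array([308.28, 220.72]), np.int32(177))
[0.50290517 0.00886229 0.26987347] 36.0333
(array([299.41, 124.85]), np.int32(434)) (array([307.11, 125.  ]), np.int32(454)) [0.57192522 0.01723099 0.43711406]
[173, 174, 173, 174, 173, 172, 173, 173, 173, 175, 175, 175, 167, 139, 116, 109, 109, 109, 109, 108, 107, 108, 107, 107, 106, 107, 130, 163, 178, 178, 178, 178, 177, 176, 178, 178, 178, 178, 171, 148]
[173, 172, 172, 171, 171, 172, 171, 173, 172, 172, 173, 174, 174, 175, 174, 176, 175, 163, 135, 112, 109, 109, 109, 110, 108, 113, 136, 164, 175, 176, 176, 176, 175, 175, 177, 176, 177, 177, 176, 177]
```

```bash
python3 -c "
from workcell import manip
manip.wait(.2);print(manip.close_job(),manip.current_time())"
```

```text
the job is handed in; nothing more can be done
the job is handed in; nothing more can be done
```

I handed the job in at about 36 s, with the gate open at about 1.6 rad and left there. The carrier is aligned with station 1 to within about 1.5 mm by camera, after I pushed it 8 mm too far and drew it back. I never felt the plunger snap, so the seating rests on position alone. Everything is released.

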